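# Blow the sample cell clean and send it home

## Robot

A 6-joint arm with a two-finger parallel gripper is mounted at the origin on the work surface. World frame = base frame: x ahead of the robot, y to its left, z up, the work surface at z = 0. Lengths are in mm, angles in rad, forces in N, time in s.
With the tool pointing down it reaches from about 350 to 975 mm from the base axis. Payload 7.1 kg.
Tool frame: the origin (TCP) lies midway between the tips of the shut fingers; the grasp point (between the pads) lies 19 mm behind it; z points along the fingers, y is the line along which they close (so a half turn about z gives the same grasp; the last joint's range is limited). The gripper opens to 88 mm and grips with 3 to 60 N. Pads are 20 mm wide; open, the fingers measure 115 mm over their backs; the gripper's body (75 mm by 178 mm) begins 61 mm behind the grasp point.
Start: joints at [-1.266, 0.423, 1.63, -0, 1.089, -0.019], TCP at [198.874, -592.498, 222.675] pointing down, gripper open.
Joint ranges: [-3, 3], [-0.9, 2.11], [0.09, 2.58], [-1.31, 4.45], [0.11, 2.69], [-2.54, 2.54]. Speed limits (rad/s): [2.39, 2.39, 3.01, 3.14, 3.14, 3.14].

## Interface

Orientations are given as a rotation vector (axis times angle).
In Python, from workcell import ctrl gives the robot as it stands. The module is installed in compiled form; this text tells all that it offers.
- The arm moves only by the tool apply_moves, never from a script. Its argument "targets" is a list of rows, each a list of 3 entries, a list of its own where there are three numbers: the opening, from -1 (shut) to 1 (fully open), then the shift along the tool's x, y, z normalised to -1 to 1, where 1 is 5 cm, then the turn, a rotation vector about the tool's x, y, z normalised to -1 to 1, where 1 is 90 degrees. In form: [[jaw, [x, y, z], [wx, wy, wz]], ...]. A call has 1 to 8 rows; each row shifts and turns the commanded pose from where the row before left it, along the tool's axes as they then stand; what a row does not reach is not made up. A row lasts 1/8 s, in which the tool goes at most 62.5 mm and 10.7 degrees, less where a joint would pass 70% of its speed; a pose out of reach is approached as far as the arm can. A call with a number of a shift or a turn outside -1 to 1 is refused whole. A call with a gripper value outside its range is refused whole. The fingers move at their own pace and stop on an object; the grip force is fixed at half the most. Time passes only in rows, so rows that do not move let the fingers close. It gives the time, the measured TCP pose, the force, the opening and the grip force at its end, in the units of the state.
- ctrl.get_obs(): the state, without advancing time (a new reading comes with each control period).
- ctrl.get_image(name): name is "scene" or "top" or "wrist"; returns a dict with "pixels" (384x512x3 uint8, blue, green, red), "camera_matrix" (3x3 intrinsics, pixels), "view" (4x4, takes a point from world to camera coordinates); the wrist camera has in their place "hand_eye" (4x4, takes a point from camera to tool coordinates, whose origin is the TCP and whose axes are the flange's). Camera axes: x right, y down, z forward; pixel columns grow to the right and rows downward; lengths in mm; the calibration is good to about 2 mm. The wrist camera is an equidistant fisheye: a pixel r from the principal point sees the ray r / f radians off the axis. A picture is of the moment at which its call begins: read the wrist's pose just before it. There is no depth.
- ctrl.close_job(): hands the job in; it is judged then, once.
Trained networks look in the newest picture that a camera, given by its name, has taken for a name from the list of things; names that differ only in an ending like _2 or _b are one class to them, and where a whole thing is asked for, a point or a joint stands for the part that bears it (a point fixed in the world has none). Each returns a list of dicts, best first, with "score" (0 to 1); they miss things now and then, are a little off and sometimes report something else, mostly with a low value. They report only what shows in the picture. A call takes as long as a camera call.
- ctrl.masks_of(label, camera): "region" (384x512 bool, what is visible of it) and "bbox" ([left, top, right, bottom] in pixels, round what is visible of it).
- ctrl.pinpoint(label, camera): "xy" ([column, row] in pixels: a listed point, or the origin of a listed thing).
The state is a dict: "t": time; "qpos": joint angles; "qvel": joint speeds; "joint_torque": joint torques, N m; "ee_pos": TCP position; "orientation": TCP orientation; "ft_force": force on the tool from outside, world axes, zero at the start; "moment": the same for the moment, N m; "width": finger opening in mm; "grasp_force": force on a finger pad.
Only numpy, scipy, OpenCV 4.12 (cv2) and the standard library are available. Lean on these libraries where they do the work, as an engineer would, in place of code of your own. Each camera call takes 0.05 s, during which the arm holds its last target. There are 200 camera calls.

## Task

Slide the photometer's carriage along its rail until the glass cell stands centred in front of the air duster's nozzle, press the duster's cap all the way down and let it spring fully back, then slide the carriage fully home against the end stop beside the black tower and let go. Work the duster only while the cell is in front of its nozzle, move the carriage without touching the glass cell, and do not disturb the bottles and beaker standing around.

Things in the scene. Friction and masses are not known exactly. Their poses are not given: they have to be found in the camera images.
- rail: Fixed photometer base: rail 70 mm wide (x), 370 long (y), 22 high; origin at the underside, mid-width. +y runs along it to the home end; -x side faces the robot. Black tower 200 mm high on the +x side, at x 40 to 126, y 70 to 170 mm. Black end stops, 50 mm (home) and 34 mm high.
- carriage (a joint): Slide of the carriage, m: 0 = fully home against the stop at the rail's +y end (cell before the tower, at rail y = 120 mm), growing towards -y to 0.23 at the other stop. Slides stiffly (2 N), stays where left. The carriage is an aluminium plate 115 x 50 x 12 mm, top 34 mm above the table.
- grip_post_top (a point): Top centre of the carriage's upright steel grip post: 16 mm diameter, standing 56 mm out of the carriage plate, top 90 mm above the table, 70 mm to the -x side of the cell's centre (same y).
- cell: Open glass cell, 40 x 40 mm and 45 mm high, wall 3 mm, fixed on the carriage in a thin black seat. Origin: centre of its underside, 40 mm above the table. Axes as the rail's. Must not be touched by the robot.
- duster: Fixed stand on the rail's +x side, axes parallel to the rail's: 52 mm air can leaning 0.52 rad towards -x. Origin on the table; can axis and nozzle lie in its plane y = 0, so the cell is centred before the nozzle at y = 0 in this frame. Lamp head 70 x 80 x 16 mm on a rod overhangs the can: x from -65, y -40 to 40 mm, underside 285 mm up, edge 15 mm past the cap's centre: it blocks a vertical tool.
- cap (a joint): Travel of the can's sprung cap along the can's axis, m: 0 = up, 0.007 = fully down. The spring needs about 4 N to start and 10 N at full travel, and pushes the cap back up when released.
- cap_top (a point): Centre of the flat top of the white cap, 30 mm diameter, 32 mm high; in the duster's frame at x = -80 mm, 204 mm above the table. Its z axis points out of the cap along the can's axis (press along -z); its y axis is level, along the rail. A thin straw nozzle slants 40 mm from its -x side down towards the rail.
- bottle: Bystander: loose clear bottle with blue lid, 68 mm diameter, 135 mm high; origin under its centre.
- small_bottle: Bystander: loose amber bottle with blue lid, 50 mm diameter, 100 mm high; origin under its centre.
- beaker: Bystander: loose open glass beaker, 54 mm diameter, 70 mm high; origin under its centre. The three bystanders stand beside the rail, one past each end and one beyond the duster's -y side, in any order.

How it is judged (in metres and radians):
On the way, in this order (a step that is already met when the one before it is completed fails the run):
1. the cell stands still, centred (within 10 mm) in front of the duster's nozzle (y of cell in the frame of duster between -0.01 and 0.01 m and velocity of joint carriage between -0.01 and 0.01 m/s), for 0.2 s.
2. the cap is pressed down (past 5.5 of its 7 mm) with the cell there (y of cell in the frame of duster between -0.01 and 0.01 m and value of joint cap above 0.0055 m), for 0.05 s.
3. the cap has sprung back up, the cell still there (y of cell in the frame of duster between -0.01 and 0.01 m and value of joint cap below 0.001 m), for 0.1 s.
4. the carriage is home against the stop (value of joint carriage below 0.004 m), for 0.2 s.
At the end, for the whole second after the job is handed in: The carriage rests within 4 mm of its home stop, the duster's cap is up (within 1 mm), and the three bystanders stand upright within 15 mm of where they were (value of joint carriage below 0.004 m and velocity of joint carriage between -0.005 and 0.005 m/s and value of joint cap below 0.001 m and distance of each of bottle, small_bottle, beaker from where it was at the start of the episode below 0.015 m and angle between each of bottle, small_bottle, beaker's own z axis and vertical below 0.15 rad); the robot touches nothing.
It fails at once if the duster is worked (cap down more than 3 mm) while the cell is more than 15 mm off the nozzle's line (value of joint cap above 0.003 m and not (y of cell in the frame of duster between -0.015 and 0.015 m)).
It fails at once if the robot touches the glass cell (contact force between any of the fingers, the arm and cell above 0.5 N).
It fails at once if the bottle is knocked over or shoved more than 20 mm (distance of bottle from where it was at the start of the episode above 0.02 m or angle between bottle's own z axis and vertical above 0.3 rad).
It fails at once if the small bottle is knocked over or shoved more than 20 mm (distance of small_bottle from where it was at the start of the episode above 0.02 m or angle between small_bottle's own z axis and vertical above 0.3 rad).
It fails at once if the beaker is knocked over or shoved more than 20 mm (distance of beaker from where it was at the start of the episode above 0.02 m or angle between beaker's own z axis and vertical above 0.3 rad).
It also fails if it takes over 58 s, if anything falls off the work surface, if the arm or the gripper's body presses on something with over 40 N, if the wrist force passes 120 N, or if a joint passes its speed limit or range.

## Working session

There is one attempt and no reset: what is moved stays moved. The work goes in short steps, Python scripts to look and compute and a tool call to move; the robot and the scene stay as the last step left them, time stands still between calls to the robot, and variables do not carry over. Pictures are saved under pics/ and viewed, at most 10 in all, crops included, and the job is handed in when it is done.

Besides the shell and the picture viewer there is one more tool, called after "Emit:" as name(argument=value, ...) on one line, values as JSON. apply_moves: Moves the arm, as the interface text tells. Scaled input: -1 to 1 covers 5 cm each way for a shift and 90 degrees each way for a turn. Its arguments: {"type":"object","properties":{"targets":{"type":"array"}},"required":["targets"]}

```bash
mkdir -p pics; python3 - <<'E'
from workcell import ctrl
import cv2,numpy as np
o=ctrl.get_obs();print({k:np.round(v,3).tolist() for k,v in o.items()})
ims=[]
for c in("scene","top"):
    d=ctrl.get_image(c);cv2.imwrite(f"pics/{c}0.png",d["pixels"]);print(c,np.round(d["camera_matrix"],2).tolist(),np.round(d["view"],3).tolist())
    for n in("rail","grip_post_top","cell","duster","cap_top","bottle","small_bottle","beaker"):
        print(n,[(np.round(p["xy"],1).tolist(),round(p["score"],2)) for p in ctrl.pinpoint(n,c)[:2]])
E
```

```text
{'t': 0.0, 'qpos': [-1.266, 0.424, 1.631, 0.0, 1.089, -0.019], 'qvel': [-0.0, -0.001, -0.0, 0.001, -0.002, 0.0], 'joint_torque': [0.003, -54.462, -27.366, 0.065, 0.023, -0.0], 'ee_pos': [198.715, -591.979, 221.92], 'orientation': [-3.099, -0.506, 0.0], 'ft_force': [-0.156, -0.553, 0.142], 'moment': [-0.034, 0.028, -0.058], 'grasp_force': 0.0, 'width': 87.866}
scene [[369.66, 0.0, 254.53], [0.0, 369.66, 194.07], [0.0, 0.0, 1.0]] [[0.974, 0.226, -0.002, -609.975], [0.173, -0.752, -0.636, 11.837], [-0.145, 0.62, -0.771, 1152.887], [0.0, 0.0, 0.0, 1.0]]
rail [([246.1, 200.4], 0.8)]
grip_post_top [([241.3, 157.5], 0.61), ([280.3, 170.5], 0.36)]
cell [([259.6, 175.5], 0.53)]
duster [([301.0, 225.8], 0.7)]
cap_top [([280.7, 166.5], 0.75)]
bottle [([188.2, 246.9], 0.83)]
small_bottle [([267.5, 147.1], 0.74)]
beaker [([258.4, 276.3], 0.93)]
top [[491.55, 0.0, 253.69], [0.0, 491.55, 193.17], [0.0, 0.0, 1.0]] [[0.033, -0.999, -0.003, 47.672], [-0.979, -0.032, -0.201, 615.329], [0.201, 0.009, -0.98, 1338.229], [0.0, 0.0, 0.0, 1.0]]
rail [([242.2, 207.0], 0.88)]
grip_post_top [([199.3, 223.4], 0.82)]
cell [([210.1, 199.6], 0.75)]
duster [([258.6, 157.6], 0.56)]
cap_top [([250.5, 163.3], 0.6)]
bottle [([305.4, 253.0], 0.93)]
small_bottle [([155.0, 201.3], 0.51)]
beaker [([317.0, 182.5], 0.73)]
```

```bash
cat > h.py <<'E'
import numpy as np
from workcell import ctrl
def cam(c):
    d=ctrl.get_image(c);return d["camera_matrix"],d["view"],d["pixels"]
def plane(K,V,uv,z):
    r=V[:3,:3].T@np.linalg.solve(K,[*uv,1]);o=-V[:3,:3].T@V[:3,3]
    return o+r*(z-o[2])/r[2]
def proj(K,V,p):
    q=K@(V[:3,:3]@np.asarray(p,float)+V[:3,3]);return q[:2]/q[2]
E
python3 - <<'E'
from h import *
import cv2
Z=dict(rail=0,grip_post_top=90,cell=40,duster=0,cap_top=204,bottle=0,small_bottle=0,beaker=0)
for c in("scene","top"):
    K,V,im=cam(c)
    for n,z in Z.items():
        P=[ctrl.pinpoint(n,c)]
        if P[0]:print(c,n,np.round(plane(K,V,P[0][0]["xy"],z),1))
    s=im[110:300,150:350]if c=="scene" else im[110:290,130:340]
    cv2.imwrite(f"pics/{c}1.png",cv2.resize(s,None,fx=3.1,fy=3.1,interpolation=2))
E
```

```text
scene rail [572.4  98.5   0. ]
scene grip_post_top [532.1 213.5  90. ]
scene cell [597. 208.  40.]
scene duster [744.9  56.8   0. ]
scene cap_top [678.1  81.2 204. ]
scene bottle [503.7 293.6   0. ]
scene small_bottle [570.  377.7  -0. ]
scene beaker [ 663.9 -118.6    0. ]
top rail [574.6 100.3   0. ]
top grip_post_top [524.5 206.4  90. ]
top cell [594.4 192.9  40. ]
top duster [740.3  54.5   0. ]
top cap_top [669.6  82.7 204. ]
top bottle [446.5 -76.5   0. ]
top small_bottle [591.  353.3   0. ]
top beaker [ 661.9 -119.3    0. ]
```

View pics/scene1.png

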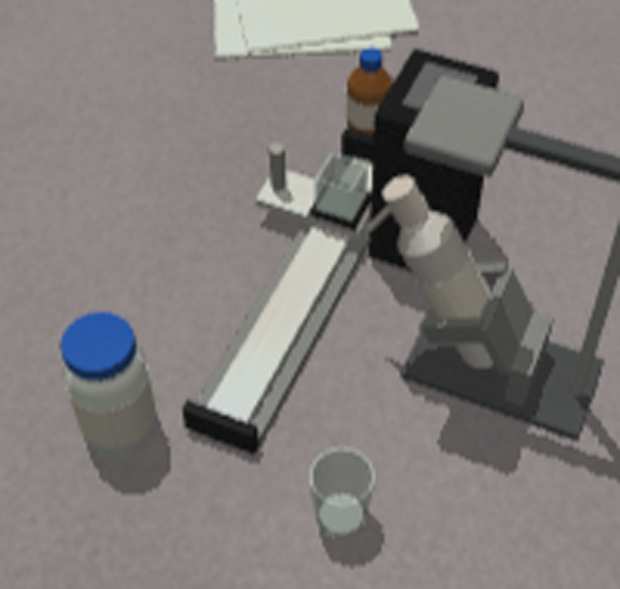

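View pics/top1.png

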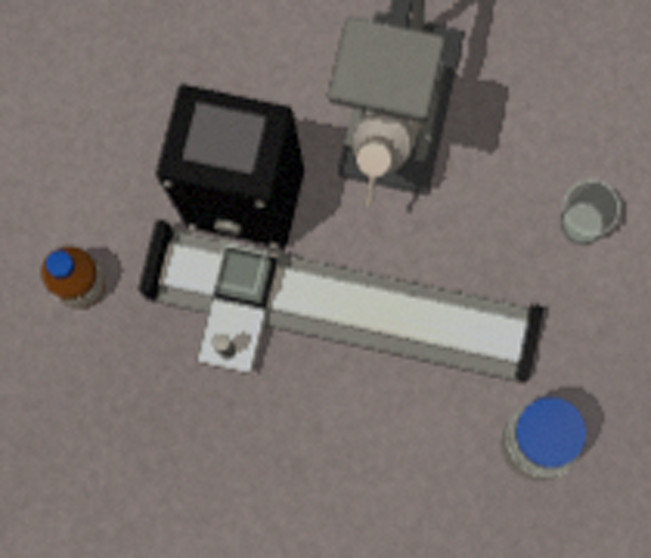

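The pictures show the carriage near the home end (left in the top view), the post at crop (225,343), the cap at (373,157), and the three bystanders well clear of the post's line. Next I fit one joint model to both views.

```bash
cat > fit.py <<'E'
from h import *
from scipy.optimize import least_squares
import cv2
def model(p):
    rx,ry,a,s,dx,dy=p;c,n=np.cos(a),np.sin(a)
    W=lambda x,y,z:np.array([rx+c*x-n*y,ry+n*x+c*y,z])
    return W,dict(rail=W(0,0,0),grip_post_top=W(-70,120-s,90),cell=W(0,120-s,40),duster=W(dx,dy,0),cap_top=W(dx-80,dy,204))
def run(extra=True):
    ob=[];ims={}
    for c in("scene","top"):
        K,V,im=cam(c);ims[c]=(K,V,im)
        for n in model([0]*6)[1]:
            P=ctrl.pinpoint(n,c)
            if P:ob.append((n,K,V,np.array(P[0]["xy"]),c))
    K,V,_=ims["top"]
    off=np.array([130,110])
    man=[((35,100),(285,255)),((35,-170),(530,308))] if extra else []
    def res(p):
        W,m=model(p)
        r=[proj(K,V,m[n])-u for n,K,V,u,_ in ob]
        return np.concatenate(r)
    f=least_squares(res,[573,100,-.2,22,165,0],loss="soft_l1",f_scale=1.5,x_scale=[10,10,.05,10,10,10])
    return f.x,ob,res(f.x).reshape(-1,2),ims
if __name__=="__main__":
    p,ob,r,ims=run();print(np.round(p,3))
    for o,q in zip(ob,r):print(o[4],o[0],np.round(q,1))
    W,m=model(p)
    for k,v in m.items():print(k,np.round(v,1))
    out=[]
    for c,(K,V,im) in ims.items():
        im=cv2.resize(im,None,fx=3,fy=3,interpolation=2)
        L=[[W(x,y,22) for x,y in((-35,-185),(35,-185),(35,185),(-35,185),(-35,-185))],[W(x,120-p[3]+y,85) for x,y in((-20,-20),(20,-20),(20,20),(-20,20),(-20,-20))],[W(x,y,200) for x,y in((40,70),(126,70),(126,170),(40,170),(40,70))],[W(p[4]+x,p[5]+y,301) for x,y in((5,-40),(-65,-40),(-65,40),(5,40))],[m["cap_top"],W(p[4]-80+90,p[5],204-90/np.tan(.52))],[W(-70,120-p[3],34),W(-70,120-p[3],90)]]
        for l in L:cv2.polylines(im,[np.int32([3*(proj(K,V,q)+.5) for q in l])],False,(0,0,255),1)
        u=slice(330,900) if c=="scene" else slice(330,850)
        cv2.imwrite(f"pics/fit_{c}.png",im[u,400:1150])
E
python3 fit.py
```

```text
[ 5.78428e+02  1.04795e+02 -2.07000e-01  2.91080e+01  1.66728e+02
 -9.59800e+00]
scene rail [-0.3 -1.5]
scene grip_post_top [-2.9 -1.2]
scene cell [-0.2  4.8]
scene duster [-1.3  0.2]
scene cap_top [-5.1  3.4]
top rail [ 0.7 -0.1]
top grip_post_top [ 1.1 -0.2]
top cell [-28.7 -13.1]
top duster [ 0.  -0.8]
top cap_top [-55. -89.]
rail [578.4 104.8   0. ]
grip_post_top [528.6 208.2  90. ]
cell [597.1 193.7  40. ]
duster [739.6  61.1   0. ]
cap_top [661.3  77.5 204. ]
```

View pics/fit_top.png

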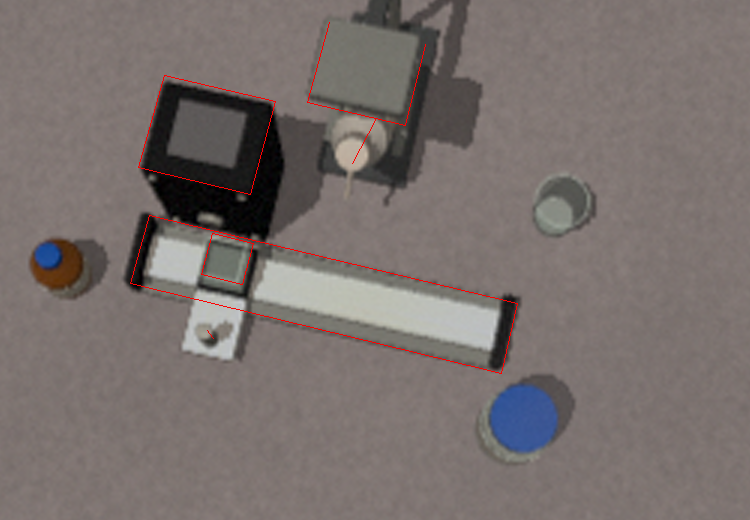

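View pics/fit_scene.png

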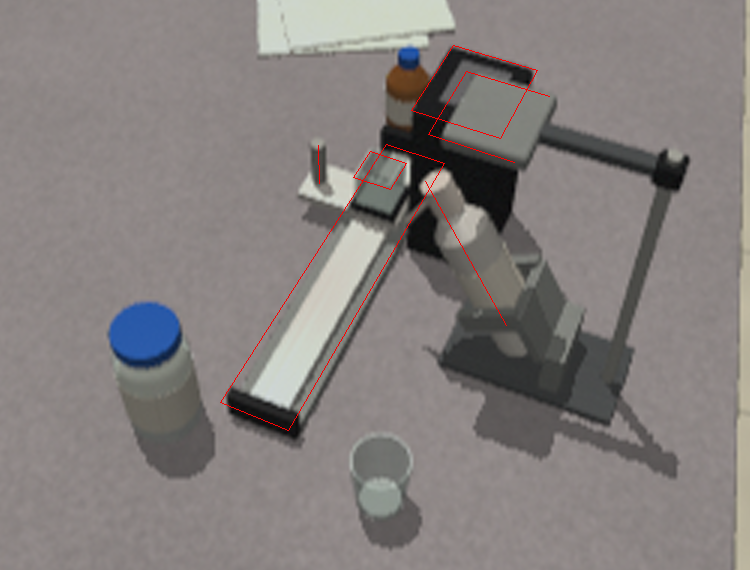

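The overlay shows the yaw slightly too large and some wrong detections. I add hand-read corners (lamp, tower, stop, cap, post) to the fit.

```bash
cat > fit2.py <<'E'
from fit import *
p0,_,_,ims=run()
# kind: r rail frame, d duster frame, c carriage frame
M={"top":[("d",-65,40,301,309,100),("d",-65,-40,301,404,115),("d",5,40,301,331,18),("r",40,170,200,140,165),("r",126,170,200,163,78),("r",126,70,200,274,103),("r",40,70,200,252,191),("r",35,-185,34,519,297),("r",-35,-185,34,501,370),("d",-80,0,204,352,153),("c",-70,0,90,207,330),("d",5,-40,301,424,34)],
"scene":[("d",-65,40,301,486,74) if 0 else ("d",-65,-40,285,518,163),("d",5,-40,301,556,97),("d",5,40,301,487,72) if 0 else ("d",-65,-40,301,523,155),("r",-35,-185,34,229,392),("r",35,-185,34,299,420),("r",126,170,200,537,72),("r",40,170,200,453,46),("d",-80,0,204,435,180),("c",-70,0,90,318,142)]}
def pt(p,k,x,y,z):
    W,_=model(p)
    if k=="d":x+=p[4];y+=p[5]
    if k=="c":y+=120-p[3]
    return W(x,y,z)
def res(p,full=False):
    return np.concatenate([proj(*ims[c][:2],pt(p,*m[:4]))-(np.array(m[4:])+[400,330])/3+.3 for c in M for m in M[c]])
f=least_squares(res,[573,100,-.17,25,165,0],loss="soft_l1",f_scale=1.,x_scale=[10,10,.05,10,10,10])
print(np.round(f.x,3));r=res(f.x).reshape(-1,2);i=0
for c in M:
    for m in M[c]:print(c,m[:4],np.round(r[i],1));i+=1
p=f.x;np.save("p.npy",p);W,m=model(p)
for k,v in m.items():print(k,np.round(v,1))
im=ims["top"][2];big=cv2.resize(im[120:250,180:300],None,fx=5,fy=5,interpolation=2)
E
python3 fit2.py
```

```text
[ 5.80112e+02  1.04432e+02 -1.95000e-01  2.74640e+01  1.74263e+02
 -9.14400e+00]
top ('d', -65, 40, 301) [-0.4 -2.8]
top ('d', -65, -40, 301) [ 0.4 -0.6]
top ('d', 5, 40, 301) [-1.  -2.3]
top ('r', 40, 170, 200) [-0.9  0.7]
top ('r', 126, 170, 200) [-0.2 -1.1]
top ('r', 126, 70, 200) [-0.2 -1.2]
top ('r', 40, 70, 200) [-0.8  0.5]
top ('r', 35, -185, 34) [-0.2 -0. ]
top ('r', -35, -185, 34) [ 0.8 -0.9]
top ('d', -80, 0, 204) [ 0.4 -0.3]
top ('c', -70, 0, 90) [-0.3 -0.4]
top ('d', 5, -40, 301) [ 0.1 -0.6]
scene ('d', -65, -40, 285) [-26.3  -3.9]
scene ('d', 5, -40, 301) [-9.4 22.2]
scene ('d', -65, -40, 301) [-27.6  -6.2]
scene ('r', -35, -185, 34) [-2.1  1.8]
scene ('r', 35, -185, 34) [-2.5  1.6]
scene ('r', 126, 170, 200) [ 0.2 -1. ]
scene ('r', 40, 170, 200) [-0.2 -0.4]
scene ('d', -80, 0, 204) [0.2 1. ]
scene ('c', -70, 0, 90) [0.1 1. ]
rail [580.1 104.4   0. ]
grip_post_top [529.4 208.8  90. ]
cell [598.1 195.2  40. ]
duster [749.3  61.6   0. ]
cap_top [670.8  77.2 204. ]
```

```bash
cat >> h.py <<'E'
from scipy.spatial.transform import Rotation as Ro
def plan(pos,R,n,jaw,start=None):
    o=ctrl.get_obs();P,Q=start or (np.array(o["ee_pos"],float),Ro.from_rotvec(o["orientation"]))
    rows=[]
    for k in range(n):
        m=n-k
        d=Q.inv().apply(pos-P)/m/50
        w=(Q.inv()*R).as_rotvec()/m/(np.pi/2)
        d,w=np.round(d,3)+0,np.round(w,3)+0
        P=P+Q.apply(d*50);Q=Q*Ro.from_rotvec(w*np.pi/2)
        rows.append([jaw,d.tolist(),w.tolist()])
    for i in range(0,n,8):print(str(rows[i:i+8]).replace(" ",""))
    print("max shift mm",max(np.linalg.norm(r[1]) for r in rows)*50,"end",np.round(P,1))
    return P,Q
def down(a): # tool y along rail +y, z down
    y=np.array([-np.sin(a),np.cos(a),0]);z=np.array([0,0,-1.]);return Ro.from_matrix(np.c_[np.cross(y,z),y,z])
def tilt(a,t): # z along (sin t,0,-cos t) in rail frame
    z=np.array([np.sin(t)*np.cos(a),np.sin(t)*np.sin(a),-np.cos(t)]);y=np.array([-np.sin(a),np.cos(a),0]);return Ro.from_matrix(np.c_[np.cross(y,z),y,z])
def st():
    o=ctrl.get_obs();print({k:np.round(v,2).tolist() for k,v in o.items() if k in("t","qpos","ee_pos","orientation","ft_force","width","grasp_force")})
E
python3 - <<'E'
from h import *
plan(np.array([529.4,208.8,200.]),down(-.195),24,1)
E
```

```text
[[1,[0.474,-0.545,0.019],[0.0,0.0,-0.07]],[1,[0.531,-0.49,0.019],[0.0,0.0,-0.07]],[1,[0.581,-0.429,0.019],[0.0,0.0,-0.07]],[1,[0.625,-0.363,0.019],[0.0,0.0,-0.07]],[1,[0.661,-0.292,0.019],[0.0,0.0,-0.069]],[1,[0.688,-0.219,0.019],[0.0,0.0,-0.07]],[1,[0.708,-0.142,0.019],[0.0,0.0,-0.069]],[1,[0.719,-0.064,0.019],[0.0,0.0,-0.07]]]
[[1,[0.722,0.015,0.019],[0.0,0.0,-0.069]],[1,[0.716,0.093,0.019],[0.0,0.0,-0.07]],[1,[0.702,0.171,0.019],[0.0,0.0,-0.069]],[1,[0.679,0.246,0.019],[0.0,0.0,-0.07]],[1,[0.648,0.319,0.019],[0.0,0.0,-0.069]],[1,[0.61,0.387,0.019],[0.0,0.0,-0.07]],[1,[0.564,0.452,0.019],[0.0,0.0,-0.069]],[1,[0.511,0.51,0.019],[0.0,0.0,-0.07]]]
[[1,[0.452,0.563,0.019],[0.0,0.0,-0.069]],[1,[0.389,0.609,0.019],[0.0,0.0,-0.07]],[1,[0.32,0.648,0.019],[0.0,0.0,-0.069]],[1,[0.248,0.679,0.019],[0.0,0.0,-0.07]],[1,[0.172,0.702,0.018],[0.0,0.0,-0.069]],[1,[0.095,0.716,0.019],[0.0,0.0,-0.07]],[1,[0.015,0.722,0.018],[0.0,0.0,-0.069]],[1,[-0.062,0.719,0.019],[0.0,0.0,-0.07]]]
max shift mm 36.156119813940215 end [529.4 208.8 200. ]
```

Emit:
apply_moves(targets=[[1, [0.47, -0.55, 0.02], [0, 0, -0.07]], [1, [0.53, -0.49, 0.02], [0, 0, -0.07]], [1, [0.58, -0.43, 0.02], [0, 0, -0.07]], [1, [0.63, -0.36, 0.02], [0, 0, -0.07]], [1, [0.66, -0.29, 0.02], [0, 0, -0.07]], [1, [0.69, -0.22, 0.02], [0, 0, -0.07]], [1, [0.71, -0.14, 0.02], [0, 0, -0.07]], [1, [0.72, -0.06, 0.02], [0, 0, -0.07]]])

```text
t: 4.0
ee_pos: [309.6, -324.2, 214.8]
orientation: [2.586, 1.782, 0.0]
ft_force: [0.4, 0.5, 0.3]
width: 87.7
grasp_force: 0.0
```

Emit:
apply_moves(targets=[[1, [0.72, 0.02, 0.02], [0, 0, -0.07]], [1, [0.72, 0.09, 0.02], [0, 0, -0.07]], [1, [0.7, 0.17, 0.02], [0, 0, -0.07]], [1, [0.68, 0.25, 0.02], [0, 0, -0.07]], [1, [0.65, 0.32, 0.02], [0, 0, -0.07]], [1, [0.61, 0.39, 0.02], [0, 0, -0.07]], [1, [0.56, 0.45, 0.02], [0, 0, -0.07]], [1, [0.51, 0.51, 0.02], [0, 0, -0.07]]])

```text
t: 5.0
ee_pos: [418.6, -56.4, 206.9]
orientation: [1.581, 2.714, 0.0]
ft_force: [1.0, -0.3, 0.6]
width: 88.0
grasp_force: 0.0
```

Emit:
apply_moves(targets=[[1, [0.45, 0.56, 0.02], [0, 0, -0.07]], [1, [0.39, 0.61, 0.02], [0, 0, -0.07]], [1, [0.32, 0.65, 0.02], [0, 0, -0.07]], [1, [0.25, 0.68, 0.02], [0, 0, -0.07]], [1, [0.17, 0.7, 0.02], [0, 0, -0.07]], [1, [0.1, 0.72, 0.02], [0, 0, -0.06]], [1, [0.02, 0.72, 0.02], [0, 0, -0.06]], [1, [0, 0, 0], [0, 0, 0]]])

```text
t: 6.0
ee_pos: [512.5, 179.3, 199.7]
orientation: [0.497, 3.101, 0.001]
ft_force: [-1.0, 0.0, -0.2]
width: 88.1
grasp_force: 0.0
```

```bash
python3 - <<'E'
from h import *
import cv2
st()
d=ctrl.get_image("wrist");cv2.imwrite("pics/w0.png",d["pixels"]);print(d["camera_matrix"].round(2).tolist(),np.round(d["hand_eye"],3).tolist())
o=ctrl.get_obs();Q=Ro.from_rotvec(o["orientation"]);K=d["camera_matrix"];H=np.array(d["hand_eye"])
for n,z in(("grip_post_top",90),("cell",40),("cap_top",204),("rail",0)):
    for q in ctrl.pinpoint(n,"wrist")[:2]:
        v=(np.array(q["xy"])-K[:2,2])/K[0,0];r=np.linalg.norm(v);ray=np.r_[np.sin(r)*v/r,np.cos(r)]
        w=Q.apply(H[:3,:3]@ray);c=Q.apply(H[:3,3])+o["ee_pos"]
        print(n,round(q["score"],2),np.round(q["xy"]),np.round(c+w*(z-c[2])/w[2],1))
plan(np.array([529.4,208.8,200.]),down(-.195),2,1)
E
```

```text
{'t': 6.0, 'qpos': [0.31, 0.33, 1.83, 0.0, 0.98, -0.94], 'ee_pos': [512.53, 179.26, 199.67], 'orientation': [0.5, 3.1, 0.0], 'ft_force': [-1.01, 0.02, -0.16], 'grasp_force': 0.0, 'width': 88.14}
[[297.32, 0.0, 255.82], [0.0, 297.32, 189.91], [0.0, 0.0, 1.0]] [[0.001, -0.962, -0.274, 74.901], [1.0, 0.001, -0.001, 0.673], [0.001, -0.274, 0.962, -163.542], [0.0, 0.0, 0.0, 1.0]]
grip_post_top 0.92 [290. 191.] [526.2 208.7  90. ]
cell 0.77 [291. 236.] [596.3 194.8  40. ]
rail 0.67 [217. 234.] [581.1 100.6   0. ]
[[1,[-0.069,0.364,-0.003],[0.0,0.0,-0.04]],[1,[-0.093,0.359,-0.004],[0.0,0.0,-0.041]]]
max shift mm 18.54359727776679 end [529.4 208.8 200. ]
```

View pics/w0.png

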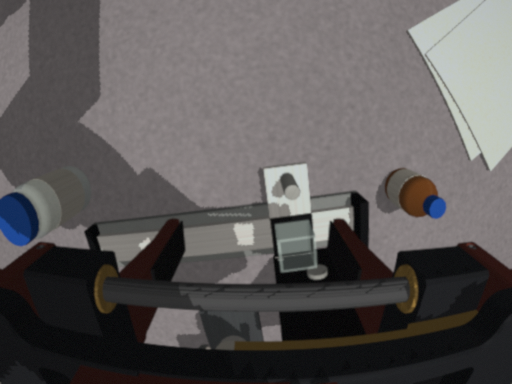

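The wrist picture shows the post at (290,191) between the open fingers, and the cell beyond it. The detected post position agrees with the fit to 3 mm. Next I align and descend.

```bash
python3 - <<'E'
from h import *
s=plan(np.array([527.5,208.8,190.]),down(-.195),2,1)
plan(np.array([527.5,208.8,52.]),down(-.195),5,1,s)
E
```

```text
[[1,[-0.051,0.358,0.097],[0.0,0.0,-0.04]],[1,[-0.074,0.354,0.096],[0.0,0.0,-0.041]]]
max shift mm 18.71990918781392 end [527.5 208.8 190. ]
[[1,[0.0,0.0,0.552],[0.0,0.0,0.0]],[1,[0.0,0.0,0.552],[0.0,0.0,0.0]],[1,[0.0,0.0,0.552],[0.0,0.0,0.0]],[1,[-0.001,0.0,0.552],[0.0,0.0,0.0]],[1,[0.0,0.001,0.552],[0.0,0.0,0.0]]]
max shift mm 27.600045289817913 end [527.5 208.8  52. ]
```

Emit:
apply_moves(targets=[[1, [-0.05, 0.36, 0.1], [0, 0, -0.04]], [1, [-0.07, 0.35, 0.1], [0, 0, -0.04]], [1, [0, 0, 0.55], [0, 0, 0]], [1, [0, 0, 0.55], [0, 0, 0]], [1, [0, 0, 0.55], [0, 0, 0]], [1, [0, 0, 0.55], [0, 0, 0]], [1, [0, 0, 0.55], [0, 0, 0]], [1, [0, 0, 0], [0, 0, 0]]])

```text
t: 7.25
ee_pos: [526.1, 208.4, 50.7]
orientation: [-0.307, -3.123, 0.003]
ft_force: [0.3, -0.7, 1.0]
width: 87.7
grasp_force: 0.0
```

Emit:
apply_moves(targets=[[-1, [0, 0, 0], [0, 0, 0]], [-1, [0, 0, 0], [0, 0, 0]], [-1, [0, 0, 0], [0, 0, 0]], [-1, [0, 0, 0], [0, 0, 0]], [-1, [0, 0, 0], [0, 0, 0]], [-1, [0, 0, 0], [0, 0, 0]]])

```text
t: 8.0
ee_pos: [527.6, 209.8, 52.2]
orientation: [0.305, 3.127, 0.0]
ft_force: [0.5, 0.4, -0.2]
width: 31.1
grasp_force: 0.0
```

```bash
python3 - <<'E'
from h import *
st()
p=np.load("p.npy");a=p[2]
# rail-frame y of TCP and of cap, using fitted yaw
y=np.array([-np.sin(a),np.cos(a)])
cap=np.array([670.8,77.2]);t=np.array(ctrl.get_obs()["ee_pos"])[:2]
print("need along rail y:",y@(cap-t))
# independent cap estimate: several pinpoints
for c in("scene","top"):
    K,V,im=cam(c)
    for n,z in(("cap_top",204),("duster",0)):
        for q in ctrl.pinpoint(n,c)[:2]:print(c,n,round(q["score"],2),plane(K,V,q["xy"],z).round(1))
E
```

```text
{'t': 8.0, 'qpos': [0.36, 0.59, 1.85, 0.0, 0.71, -1.02], 'ee_pos': [527.64, 209.8, 52.21], 'orientation': [0.31, 3.13, 0.0], 'ft_force': [0.49, 0.35, -0.22], 'grasp_force': 0.0, 'width': 31.06}
need along rail y: -102.27581703734023
scene cap_top 0.58 [677.6  90.9 204. ]
scene duster 0.91 [746.6  60.8   0. ]
top cap_top 0.54 [669.6  82.2 204. ]
top duster 0.76 [744.5  70.7   0. ]
```

Emit:
apply_moves(targets=[[-1, [0, 0, 0], [0, 0, 0]], [-1, [0, 0, 0], [0, 0, 0]], [-1, [0, 0, 0], [0, 0, 0]], [-1, [0, 0, 0], [0, 0, 0]]])

```text
t: 8.8
ee_pos: [527.7, 209.9, 52.2]
orientation: [0.305, 3.127, 0.0]
ft_force: [-0.3, 2.6, -1.4]
width: 15.7
grasp_force: 30.0
```

Emit:
apply_moves(targets=[[-1, [0, -0.15, 0], [0, 0, 0]], [-1, [0, -0.3, 0], [0, 0, 0]], [-1, [0, -0.3, 0], [0, 0, 0]], [-1, [0, -0.3, 0], [0, 0, 0]], [-1, [0, -0.3, 0], [0, 0, 0]], [-1, [0, -0.3, 0], [0, 0, 0]], [-1, [0, -0.25, 0], [0, 0, 0]], [-1, [0, -0.1, 0], [0, 0, 0]]])

```text
t: 9.8
ee_pos: [508.9, 110.3, 52.2]
orientation: [0.306, 3.125, 0.0]
ft_force: [5.8, 1.0, -9.6]
width: 16.0
grasp_force: 30.0
```

```bash
python3 - <<'E'
from h import *
import cv2
st()
out=[]
for c in("scene","top"):
    K,V,im=cam(c)
    for n,z in(("cap_top",204),("duster",0),("cell",40),("grip_post_top",90)):
        for q in ctrl.pinpoint(n,c)[:1]:print(c,n,round(q["score"],2),plane(K,V,q["xy"],z).round(1))
    s=im[100:240,190:320]
    if c=="top":cv2.imwrite("pics/t2.png",cv2.resize(s,None,fx=4.2,fy=4.2,interpolation=2))
E
```

```text
{'t': 9.8, 'qpos': [0.19, 0.54, 1.95, -0.0, 0.65, -1.18], 'ee_pos': [508.93, 110.25, 52.17], 'orientation': [0.31, 3.13, 0.0], 'ft_force': [5.82, 0.99, -9.62], 'grasp_force': 30.0, 'width': 15.96}
scene cap_top 0.5 [676.2  87.3 204. ]
scene duster 0.63 [753.1  68.9   0. ]
scene cell 0.62 [573.7 113.   40. ]
scene grip_post_top 0.82 [510.5 100.9  90. ]
top cap_top 0.67 [667.5  87.6 204. ]
top duster 0.56 [744.9  57.4   0. ]
top grip_post_top 0.26 [576.5 342.3  90. ]
```

View pics/t2.png

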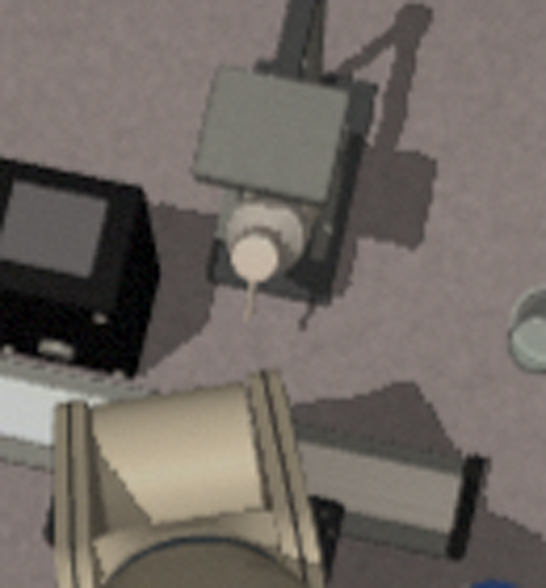

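The top view shows the cap at crop (256,257), the straw pointing down to (248,320), and the lamp corners. The gripper hides the cell. I compute the cap and lamp plane from these readings.

```bash
python3 - <<'E'
from h import *
K,V,im=cam("top")
f=lambda x,y,z:plane(K,V,np.array([x,y])/4.2+[189.6,99.6],z)
P=dict(cap=f(256,257,204),lampf=f(259,191,301),lampb=f(285,78,301),FL=f(192,178,301),FR=f(326,205,301),strawtip=f(248,320,165))
y=np.array([np.sin(.19),np.cos(.19)])
tc=np.array([508.9,110.3])
for k,v in P.items():print(k,v.round(1),"rail-y vs post",round(y@(v[:2]-tc),1))
print(proj(K,V,[670.8,77.2,204]))
K,V,im=cam("scene")
print(plane(K,V,np.array([435+400,180+330])/3-.3,204),proj(K,V,[670.8,77.2,204]))
for q in ctrl.masks_of("cap_top","scene")[:2]:print(q["score"],q["bbox"])
for q in ctrl.masks_of("cap_top","top")[:2]:print(q["score"],q["bbox"])
E
```

```text
cap [669.8  77.7 204. ] rail-y vs post -1.6
lampf [682.3  75.6 301. ] rail-y vs post -1.4
lampb [750.8  62.9 301. ] rail-y vs post -0.9
FL [688.8 114.2 301. ] rail-y vs post 37.8
FR [675.2  37.  301. ] rail-y vs post -40.6
strawtip [639.1  82.  165. ] rail-y vs post -3.2
[250.7573698  160.40575986]
[669.73552641  80.36505294 204.        ] [278.21206599 170.64697543]
0.65 [271.7, 165.3, 287.3, 186.8]
0.6 [260.2, 126.4, 276.0, 156.9]
0.66 [245.6, 153.3, 257.5, 177.3]
```

Emit:
apply_moves(targets=[[1, [0, -0.02, 0], [0, 0, 0]], [1, [0, 0, 0], [0, 0, 0]], [1, [0, 0, 0], [0, 0, 0]], [1, [0, 0, 0], [0, 0, 0]], [1, [0, 0, 0], [0, 0, 0]], [1, [0, 0, 0], [0, 0, 0]], [1, [0, 0, 0], [0, 0, 0]]])

```text
t: 11.38
ee_pos: [508.1, 110.7, 52.2]
orientation: [-0.305, -3.127, -0.0]
ft_force: [0.3, 0.3, 0.2]
width: 82.0
grasp_force: 0.0
```

Emit:
apply_moves(targets=[[1, [0, 0, -0.4], [0, 0, 0]], [1, [0, 0, -0.6], [0, 0, 0]], [1, [0, 0, -0.7], [0, 0, 0]], [-1, [0, 0, -0.7], [0, 0, 0]], [-1, [0, 0, -0.6], [0, 0, 0]], [-1, [0, 0, -0.5], [0, 0, 0]], [-1, [0, 0, 0], [0, 0, 0]]])

```text
t: 12.25
ee_pos: [509.2, 110.9, 228.9]
orientation: [0.305, 3.123, 0.002]
ft_force: [0.6, -1.3, -0.1]
width: 51.3
grasp_force: 0.0
```

```bash
python3 - <<'E'
from h import *
st()
a=-.185;R=tilt(a,.52);n=-R.apply([0,0,1]);cap=np.array([670,78,204.])
s=plan(cap+50*n,R,8,-1)
for c in("scene","top"):
    K,V,im=cam(c)
    for nm,z in(("cell",40),("grip_post_top",90)):
        for q in ctrl.pinpoint(nm,c)[:1]:print(c,nm,round(q["score"],2),plane(K,V,q["xy"],z).round(1))
E
```

```text
{'t': 12.25, 'qpos': [0.19, 0.26, 1.85, 0.0, 1.02, -1.18], 'ee_pos': [509.24, 110.93, 228.91], 'orientation': [0.3, 3.12, 0.0], 'ft_force': [0.61, -1.26, -0.07], 'grasp_force': 0.0, 'width': 51.31}
[[-1,[-0.348,-0.004,-0.045],[0.0,-0.041,-0.001]],[-1,[-0.351,-0.004,-0.022],[0.0,-0.041,-0.001]],[-1,[-0.351,-0.005,0.0],[0.0,-0.041,-0.001]],[-1,[-0.35,-0.005,0.023],[0.0,-0.041,-0.001]],[-1,[-0.348,-0.006,0.045],[0.0,-0.041,-0.001]],[-1,[-0.345,-0.006,0.068],[0.0,-0.041,0.0]],[-1,[-0.34,-0.006,0.089],[0.0,-0.041,-0.001]],[-1,[-0.333,-0.007,0.112],[0.0,-0.042,0.0]]]
max shift mm 17.58557647619207 end [645.6  82.6 247.4]
scene cell 0.77 [577.3 103.5  40. ]
scene grip_post_top 0.89 [509.3 115.8  90. ]
top grip_post_top 0.46 [506.  109.5  90. ]
```

Emit:
apply_moves(targets=[[-1, [-0.35, 0, -0.045], [0, -0.041, 0]], [-1, [-0.35, 0, -0.02], [0, -0.041, 0]], [-1, [-0.35, -0.01, 0], [0, -0.041, 0]], [-1, [-0.35, -0.01, 0.02], [0, -0.041, 0]], [-1, [-0.35, -0.01, 0.045], [0, -0.041, 0]], [-1, [-0.345, -0.01, 0.07], [0, -0.041, 0]], [-1, [-0.34, 0, 0.09], [0, -0.041, 0]], [-1, [-0.33, 0, 0.11], [0, -0.043, 0]]])

```text
t: 13.55
ee_pos: [644.6, 81.7, 244.3]
orientation: [0.255, 2.612, -0.068]
ft_force: [0.2, -0.8, 0.2]
width: 0.8
grasp_force: 0.0
```

Emit:
apply_moves(targets=[[-1, [0, 0, 0], [0, 0, 0]], [-1, [0, 0, 0], [0, 0, 0]]])

```text
t: 13.8
ee_pos: [643.9, 81.8, 244.5]
orientation: [0.255, 2.615, -0.068]
ft_force: [1.1, 1.2, 0.3]
width: 0.5
grasp_force: 0.0
```

```bash
python3 - <<'E'
from h import *
import cv2
st()
a=-.185;R=tilt(a,.52);n=-R.apply([0,0,1]);cap=np.array([670,78,204.])
plan(cap+12*n,R,4,-1)
K,V,im=cam("top");s=im[100:240,190:320]
cv2.imwrite("pics/t3.png",cv2.resize(s,None,fx=4.2,fy=4.2,interpolation=2))
K,V,im=cam("scene");s=im[100:260,200:360]
cv2.imwrite("pics/s3.png",cv2.resize(s,None,fx=3.6,fy=3.6,interpolation=2))
for q in ctrl.pinpoint("cell","top")[:1]:
    K,V,_=cam("top");print(q["score"],plane(K,V,q["xy"],40))
E
```

```text
{'t': 13.8, 'qpos': [0.2, 0.27, 1.9, -0.4, 0.51, -0.88], 'ee_pos': [643.89, 81.8, 244.5], 'orientation': [0.26, 2.61, -0.07], 'ft_force': [1.08, 1.17, 0.33], 'grasp_force': 0.0, 'width': 0.5}
[[-1,[-0.014,0.006,0.181],[-0.001,-0.001,-0.001]],[-1,[-0.014,0.006,0.181],[-0.001,0.0,-0.001]],[-1,[-0.014,0.006,0.181],[-0.001,-0.001,-0.002]],[-1,[-0.015,0.006,0.182],[0.0,0.0,-0.001]]]
max shift mm 9.135781302110948 end [664.2  79.1 214.4]
```

View pics/s3.png

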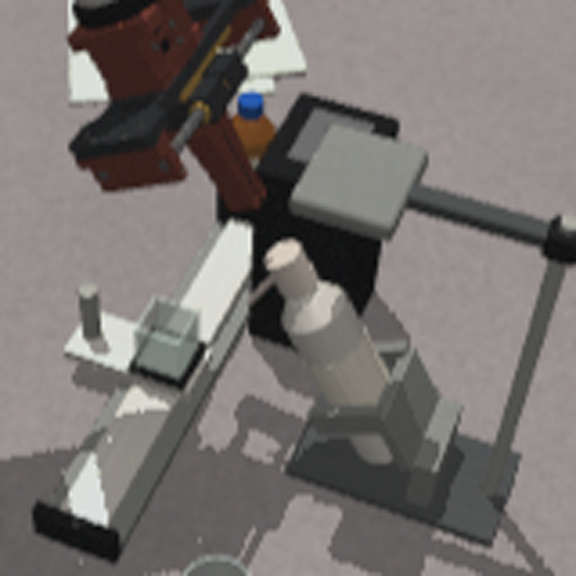

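The scene view shows the closed fingertips at (255,200), up-left of the cap top at (285,252), and the cell at (165,335) with the carriage clear. I check the alignment from above.

View pics/t3.png

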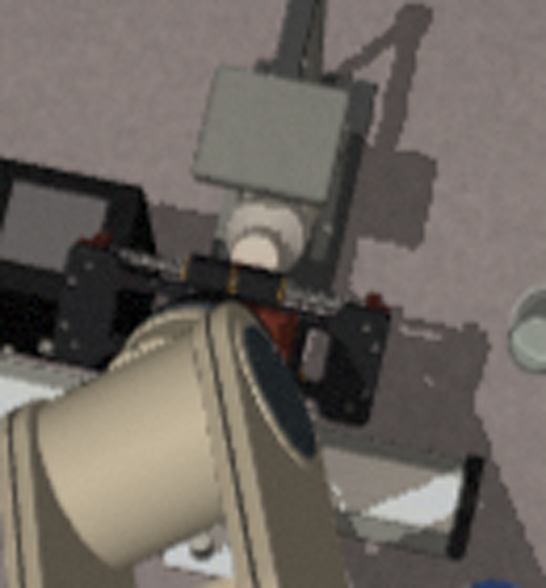

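The top view shows the gripper lined up with the cap, with the post at (204,545) as expected. Next I approach and press in small steps.

Emit:
apply_moves(targets=[[-1, [-0.015, 0.005, 0.18], [0, 0, 0]], [-1, [-0.015, 0.005, 0.18], [0, 0, 0]], [-1, [-0.015, 0.005, 0.18], [0, 0, 0]], [-1, [-0.015, 0.005, 0.16], [0, 0, 0]], [-1, [0, 0, 0], [0, 0, 0]]])

```text
t: 14.58
ee_pos: [664.1, 78.7, 215.2]
orientation: [0.255, 2.614, -0.068]
ft_force: [0.8, 0.4, -0.4]
width: 0.1
grasp_force: 0.0
```

Emit:
apply_moves(targets=[[-1, [0, 0, 0.06], [0, 0, 0]], [-1, [0, 0, 0.06], [0, 0, 0]], [-1, [0, 0, 0.06], [0, 0, 0]], [-1, [0, 0, 0], [0, 0, 0]]])

```text
t: 15.08
ee_pos: [668.5, 78.0, 208.1]
orientation: [0.255, 2.613, -0.068]
ft_force: [-0.6, 0.7, 0.7]
width: 0.7
grasp_force: 0.0
```

Emit:
apply_moves(targets=[[-1, [0, 0, 0.04], [0, 0, 0]], [-1, [0, 0, 0], [0, 0, 0]]])

```text
t: 15.32
ee_pos: [669.5, 77.8, 206.5]
orientation: [0.255, 2.613, -0.068]
ft_force: [0.0, 0.5, 0.4]
width: 0.4
grasp_force: 0.0
```

Emit:
apply_moves(targets=[[-1, [0, 0, 0.04], [0, 0, 0]], [-1, [0, 0, 0.04], [0, 0, 0]], [-1, [0, 0, 0], [0, 0, 0]]])

```text
t: 15.7
ee_pos: [671.5, 77.5, 203.3]
orientation: [0.255, 2.612, -0.068]
ft_force: [-3.0, -0.1, 4.1]
width: 0.4
grasp_force: 2.6
```

Emit:
apply_moves(targets=[[-1, [0, 0, 0.04], [0, 0, 0]], [-1, [0, 0, 0], [0, 0, 0]]])

```text
t: 15.95
ee_pos: [672.5, 77.3, 201.6]
orientation: [0.255, 2.612, -0.067]
ft_force: [-2.9, 0.9, 6.2]
width: 0.5
grasp_force: 3.4
```

Emit:
apply_moves(targets=[[-1, [0, 0, 0.04], [0, 0, 0]], [-1, [0, 0, 0], [0, 0, 0]]])

```text
t: 16.2
ee_pos: [673.4, 77.1, 199.9]
orientation: [0.255, 2.612, -0.067]
ft_force: [-4.8, 0.5, 6.9]
width: 0.4
grasp_force: 4.1
```

Emit:
apply_moves(targets=[[-1, [0, 0, 0.04], [0, 0, 0]], [-1, [0, 0, 0], [0, 0, 0]]])

```text
t: 16.45
ee_pos: [674.2, 77.0, 198.6]
orientation: [0.255, 2.612, -0.068]
ft_force: [-8.6, 0.5, 11.0]
width: 0.5
grasp_force: 6.8
```

Emit:
apply_moves(targets=[[-1, [0, 0, 0.02], [0, 0, 0]], [-1, [0, 0, 0], [0, 0, 0]], [-1, [0, 0, 0], [0, 0, 0]]])

```text
t: 16.82
ee_pos: [674.2, 77.0, 198.5]
orientation: [0.255, 2.612, -0.068]
ft_force: [-15.8, 2.3, 19.5]
width: 0.1
grasp_force: 12.4
```

The cap is bottomed: the force rises with no further travel. I retract.

Emit:
apply_moves(targets=[[-1, [0, 0, -0.1], [0, 0, 0]], [-1, [0, 0, -0.2], [0, 0, 0]], [-1, [0, 0, -0.3], [0, 0, 0]], [-1, [0, 0, -0.4], [0, 0, 0]], [-1, [0, 0, -0.4], [0, 0, 0]], [-1, [0, 0, 0], [0, 0, 0]], [-1, [0, 0, 0], [0, 0, 0]]])

```text
t: 17.7
ee_pos: [640.8, 83.5, 257.8]
orientation: [0.255, 2.612, -0.068]
ft_force: [0.2, -0.1, 0.8]
width: 0.1
grasp_force: 0.0
```

```bash
python3 - <<'E'
from h import *
st()
R=down(-.19)
s=plan(np.array([508,110,228.]),R,8,1)
plan(np.array([508,110,52.]),R,6,1,s)
E
```

```text
{'t': 17.7, 'qpos': [0.2, 0.25, 1.9, -0.38, 0.54, -0.89], 'ee_pos': [640.76, 83.52, 257.8], 'orientation': [0.25, 2.61, -0.07], 'ft_force': [0.16, -0.11, 0.78], 'grasp_force': 0.0, 'width': 0.14}
[[1,[0.331,0.001,-0.103],[0.0,0.041,0.0]],[1,[0.337,0.001,-0.081],[0.0,0.041,0.0]],[1,[0.341,0.001,-0.06],[0.0,0.041,0.0]],[1,[0.345,0.001,-0.038],[0.0,0.041,-0.001]],[1,[0.346,0.001,-0.015],[0.0,0.042,0.0]],[1,[0.346,0.001,0.008],[0.0,0.041,-0.001]],[1,[0.345,0.002,0.03],[0.0,0.042,0.0]],[1,[0.343,0.002,0.052],[0.0,0.041,-0.001]]]
max shift mm 17.35439425621073 end [508. 110. 228.]
[[1,[0.0,0.0,0.587],[0.0,0.0,0.0]],[1,[0.0,0.001,0.587],[0.0,0.0,0.0]],[1,[0.0,0.0,0.587],[0.0,0.0,0.0]],[1,[0.0,0.001,0.586],[0.0,0.0,0.0]],[1,[0.0,0.0,0.587],[0.0,0.0,0.0]],[1,[0.0,0.001,0.586],[0.0,0.0,0.0]]]
max shift mm 29.350042589406915 end [508. 110.  52.]
```

Emit:
apply_moves(targets=[[1, [0.33, 0, -0.1], [0, 0.041, 0]], [1, [0.34, 0, -0.08], [0, 0.041, 0]], [1, [0.34, 0, -0.06], [0, 0.041, 0]], [1, [0.345, 0, -0.04], [0, 0.041, 0]], [1, [0.345, 0, -0.015], [0, 0.042, 0]], [1, [0.345, 0, 0.01], [0, 0.041, 0]], [1, [0.345, 0, 0.03], [0, 0.042, 0]], [1, [0.34, 0, 0.05], [0, 0.041, 0]]])

```text
t: 18.7
ee_pos: [507.7, 109.6, 227.1]
orientation: [-0.305, -3.124, 0.0]
ft_force: [0.7, 0.2, -0.3]
width: 76.8
grasp_force: 0.0
```

Emit:
apply_moves(targets=[[1, [0, 0, 0], [0, 0, 0]], [1, [0, 0, 0], [0, 0, 0]], [1, [0, 0, 0], [0, 0, 0]]])

```text
t: 19.08
ee_pos: [508.5, 109.6, 228.0]
orientation: [0.305, 3.126, -0.0]
ft_force: [0.7, 0.4, -0.3]
width: 87.8
grasp_force: 0.0
```

Emit:
apply_moves(targets=[[1, [0, 0, 0.58], [0, 0, 0]], [1, [0, 0, 0.58], [0, 0, 0]], [1, [0, 0, 0.59], [0, 0, 0]], [1, [0, 0, 0.59], [0, 0, 0]], [1, [0, 0, 0.59], [0, 0, 0]], [1, [0, 0, 0.59], [0, 0, 0]], [1, [0, 0, 0], [0, 0, 0]]])

```text
t: 19.95
ee_pos: [506.9, 109.3, 50.5]
orientation: [-0.305, -3.123, 0.002]
ft_force: [-0.0, -0.2, 0.1]
width: 87.5
grasp_force: 0.0
```

Emit:
apply_moves(targets=[[-1, [0, 0, 0], [0, 0, 0]], [-1, [0, 0, 0], [0, 0, 0]], [-1, [0, 0, 0], [0, 0, 0]], [-1, [0, 0, 0], [0, 0, 0]], [-1, [0, 0, 0], [0, 0, 0]], [-1, [0, 0, 0], [0, 0, 0]], [-1, [0, 0, 0], [0, 0, 0]], [-1, [0, 0, 0], [0, 0, 0]]])

```text
t: 20.95
ee_pos: [508.3, 109.7, 51.9]
orientation: [-0.305, -3.127, -0.0]
ft_force: [1.0, 0.0, 0.4]
width: 15.4
grasp_force: 30.0
```

Emit:
apply_moves(targets=[[-1, [0, 0, 0], [0, 0, 0]], [-1, [0, 0, 0], [0, 0, 0]]])

```text
t: 21.2
ee_pos: [508.3, 109.7, 52.0]
orientation: [-0.305, -3.127, -0.0]
ft_force: [-0.4, 1.0, -0.2]
width: 15.6
grasp_force: 30.0
```

Emit:
apply_moves(targets=[[-1, [0.002, 0.15, 0], [0, 0, 0]], [-1, [0.002, 0.3, 0], [0, 0, 0]], [-1, [0.002, 0.35, 0], [0, 0, 0]], [-1, [0.002, 0.35, 0], [0, 0, 0]], [-1, [0.002, 0.35, 0], [0, 0, 0]], [-1, [0.002, 0.35, 0], [0, 0, 0]], [-1, [0.002, 0.3, 0], [0, 0, 0]], [-1, [0.002, 0.15, 0], [0, 0, 0]]])

```text
t: 22.2
ee_pos: [529.6, 223.7, 52.0]
orientation: [-0.304, -3.127, -0.0]
ft_force: [-1.2, -2.2, 1.6]
width: 15.8
grasp_force: 30.0
```

Emit:
apply_moves(targets=[[-1, [0, 0.08, 0], [0, 0, 0]], [-1, [0, 0.06, 0], [0, 0, 0]], [-1, [0, 0, 0], [0, 0, 0]]])

```text
t: 22.58
ee_pos: [530.8, 229.7, 52.0]
orientation: [-0.306, -3.126, -0.001]
ft_force: [-3.7, 1.6, 0.4]
width: 15.5
grasp_force: 30.0
```

Emit:
apply_moves(targets=[[-1, [0, 0.06, 0], [0, 0, 0]], [-1, [0, 0, 0], [0, 0, 0]], [-1, [0, 0, 0], [0, 0, 0]]])

```text
t: 22.95
ee_pos: [531.3, 232.4, 52.0]
orientation: [-0.305, -3.126, 0.0]
ft_force: [-4.6, 0.3, 3.4]
width: 15.6
grasp_force: 30.0
```

Emit:
apply_moves(targets=[[-1, [0, 0.06, 0], [0, 0, 0]], [-1, [0, 0, 0], [0, 0, 0]], [-1, [0, 0, 0], [0, 0, 0]]])

```text
t: 23.32
ee_pos: [531.5, 233.5, 51.9]
orientation: [-0.305, -3.125, 0.004]
ft_force: [-5.4, -9.6, 6.4]
width: 15.6
grasp_force: 30.0
```

Emit:
apply_moves(targets=[[-1, [0, 0.04, 0], [0, 0, 0]], [-1, [0, 0, 0], [0, 0, 0]], [-1, [0, 0, 0], [0, 0, 0]]])

```text
t: 23.7
ee_pos: [531.4, 233.6, 51.9]
orientation: [-0.304, -3.124, 0.008]
ft_force: [-5.4, -19.7, 10.4]
width: 15.6
grasp_force: 30.0
```

Emit:
apply_moves(targets=[[-1, [0, 0.04, 0], [0, 0, 0]], [-1, [0, 0, 0], [0, 0, 0]], [-1, [0, 0, 0], [0, 0, 0]]])

```text
t: 24.08
ee_pos: [531.3, 233.7, 51.8]
orientation: [-0.303, -3.123, 0.013]
ft_force: [-5.2, -28.2, 13.4]
width: 15.6
grasp_force: 30.0
```

The carriage is firmly on the stop. I relax the push, open and lift.

Emit:
apply_moves(targets=[[-1, [0, -0.09, 0], [0, 0, 0]], [-1, [0, 0, 0], [0, 0, 0]], [1, [0, 0, 0], [0, 0, 0]], [1, [0, 0, 0], [0, 0, 0]], [1, [0, 0, 0], [0, 0, 0]], [1, [0, 0, 0], [0, 0, 0]], [1, [0, 0, 0], [0, 0, 0]], [1, [0, 0, 0], [0, 0, 0]]])

```text
t: 25.08
ee_pos: [532.1, 234.9, 52.0]
orientation: [0.305, 3.127, 0.0]
ft_force: [-0.3, -0.2, -1.2]
width: 71.9
grasp_force: 0.0
```

Emit:
apply_moves(targets=[[1, [0, 0, 0], [0, 0, 0]], [1, [0, 0, -0.4], [0, 0, 0]], [1, [0, 0, -0.6], [0, 0, 0]], [1, [0, 0, -0.7], [0, 0, 0]], [1, [0, 0, -0.7], [0, 0, 0]], [1, [0, 0, -0.5], [0, 0, 0]], [1, [0, 0, 0], [0, 0, 0]], [1, [0, 0, 0], [0, 0, 0]]])

```text
t: 26.08
ee_pos: [531.6, 234.7, 196.8]
orientation: [-0.305, -3.126, 0.0]
ft_force: [-0.4, 0.4, 0.5]
width: 87.6
grasp_force: 0.0
```

```bash
python3 - <<'E'
from h import *
import cv2
st()
K,V,im=cam("scene");cv2.imwrite("pics/s4.png",cv2.resize(im[100:300,150:350],None,fx=2.9,fy=2.9,interpolation=2))
E
```

```text
{'t': 26.08, 'qpos': [0.4, 0.39, 1.75, 0.0, 1.0, -0.98], 'ee_pos': [531.65, 234.69, 196.75], 'orientation': [-0.31, -3.13, 0.0], 'ft_force': [-0.42, 0.42, 0.5], 'grasp_force': 0.0, 'width': 87.58}
```

View pics/s4.png

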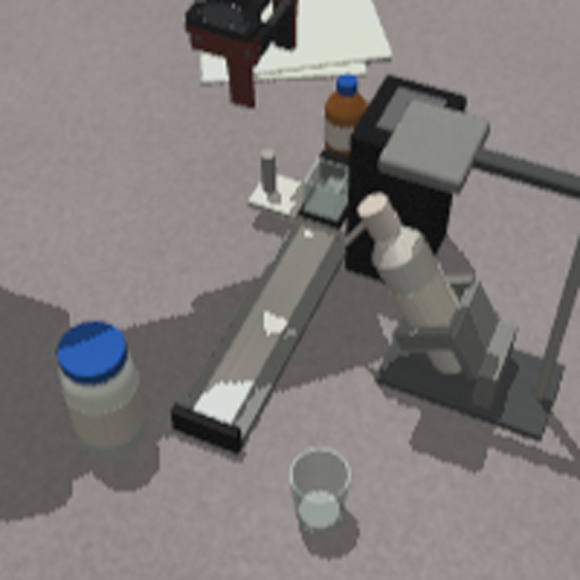

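The carriage is home, with the post within 3 mm of the predicted home position and a hard stop felt. The cap is up and the bystanders (70,380), (345,115) and (320,490) are standing. I hand the job in.

```bash
python3 -c "
from workcell import ctrl
print(ctrl.close_job())"
```

```text
the job is handed in; nothing more can be done
None
```

I centred the cell at the nozzle, pressed the cap fully down and let it spring back, slid the carriage home against its stop and let go, then handed the job in at about 26 s; the hand-in returned no verdict.

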